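Reset the scale's lock with the two-key chord

TASK

On the grey lock unit, push the steel guard back off the keys with the fingertips, then press the two round keys down together, one fingertip on each, hold both fully down for at least three seconds, and let both spring back up. Leave the guard pushed back, do not press the square key between them, do not lift or shove the unit, and leave the weights, jar and beaker standing where they are.

Things in the scene. Friction and masses are not known exactly. Their poses are not given: they have to be found in the camera images.
- lock_unit: Grey box with aluminium top plate, loose on the table, about 2.5 kg. Origin on the table under the middle of the key row; x to its back, y along the row to its left. Housing x -57 to +107 mm, y +-78 mm, top plate 42 mm high. Row: round key at y = +30, square key at 0, round key at -30 mm. Guide rails along x at y = +-65 mm, 49 mm high, with stops 58 mm high at x = 94 mm.
- guard (a joint): Flat steel guard that slides along the unit's x over the key row: 48 mm deep, 126 mm wide, top 61 mm above the table. 0 = right over the keys (starts there or up to 12 mm back), 0.058 m = fully back at its stops. It slides at about 1.2 N and stays where it is left. From about 0.050 there is room for fingertips over the keys.
- guard_lip (a point): Top middle of the front face of the upright lip at the guard's front edge; lip 84 mm wide (along the unit's y), 4 mm thick, its rounded top edge 6 mm, from 61 to 85 mm above the table. Pushing this face toward the unit's +x slides the guard back. It lies at unit x = -24 mm + guard value.
- key_left_top (a point): Centre of the top face of the left round key (unit x = 0, y = +30 mm), a black cap 26 mm in diameter, top 54 mm above the table when up.
- key_right_top (a point): Centre of the top face of the right round key (unit x = 0, y = -30 mm), the same, 60 mm from the left one.
- key_left (a joint): How far the left round key is pressed: 0 = up, 0.008 m = fully down (top then 46 mm above the table). Spring: about 0.75 N to start, 2.8 N fully down; springs back when let go.
- key_right (a joint): The same for the right round key.
- key_mid (a joint): How far the square key between them is pressed (18 x 17 mm, top 50 mm above the table when up); 0 = up, 0.005 m = down. Not to be pressed.
- weight_large: Bystander: steel test weight, 48 mm in diameter, 66 mm high; origin at the centre of its underside.
- weight_small: Bystander: steel test weight, 38 mm in diameter, 54 mm high; origin at the centre of its underside.
- jar: Bystander: white sample jar with screw cap, 62 mm in diameter, 78 mm high; origin at the centre of its underside.
- beaker: Bystander: plastic beaker, 66 mm in diameter, 81 mm high; origin at the centre of its underside.

How it is judged:
On the way, in this order (a step that is already met when the one before it is completed fails the run):
1. the guard is pushed back off the keys (value over 0.042) (value of joint guard above 0.042 m), for 0.2 s.
2. both round keys are held down together by the fingers (over 6 mm of their 8 mm) for 2.5 s (value of joint each of key_left, key_right above 0.006 m and contact force between the fingers and key_left above 0.3 N and contact force between the fingers and key_right above 0.3 N), for 2.5 s.
3. both round keys have sprung back up (value of joint each of key_left, key_right below 0.0015 m), for 0.2 s.
At the end, for the whole second after the job is handed in: The guard is back (value over 42 mm), all three keys are up (within 1.5 mm), the unit is at rest within 25 mm of where it stood, and the weights, jar and beaker are within 20 mm of where they stood (all of step 3 and value of joint guard above 0.042 m and value of joint key_mid below 0.0015 m and distance of lock_unit from where it was at the start of the episode below 0.025 m and height (world z) of lock_unit below 0.008 m and linear speed of lock_unit below 0.01 m/s and distance of each of weight_large, weight_small, jar, beaker from where it was at the start of the episode below 0.02 m); the robot touches nothing.
It fails at once if one round key is pressed down alone (over 6 mm while the other is under 1 mm) ((value of joint key_left above 0.006 m and value of joint key_right below 0.001 m) or (value of joint key_right above 0.006 m and value of joint key_left below 0.001 m)).
It fails at once if the square key is pressed (over 2.5 mm) (value of joint key_mid above 0.0025 m).
It fails at once if the unit is lifted by more than 8 mm or shoved by more than 25 mm (height (world z) of lock_unit above 0.008 m or distance of lock_unit from where it was at the start of the episode above 0.025 m).
It fails at once if a bystander is moved, lifted or knocked over (more than 20 mm, or tilted by more than 0.4 rad) (distance of any of weight_large, weight_small, jar, beaker from where it was at the start of the episode above 0.02 m or angle between any of weight_large, weight_small, jar, beaker's own z axis and vertical above 0.4 rad).
It also fails if it takes over 54 s, if anything falls off the work surface, if the arm or the gripper's body presses on something with over 40 N, if the wrist force passes 120 N, or if a joint passes its speed limit or range.

ROBOT

A 6-joint arm with a two-finger parallel gripper is mounted at the origin on a cart in front of the work surface, level with it; the furniture and walls round the work are solid. World frame = base frame: x ahead of the robot, y to its left, z up, the work surface at z = 0. Lengths are in m, angles in rad, forces in N, time in s.
With the tool pointing down it reaches from about 0.3 to 0.825 m from the base axis. Payload 5.4 kg.
Tool frame: the origin (TCP) lies midway between the tips of the shut fingers; the grasp point (between the pads) lies 19 mm behind it (arm.grip_depth is the z of the grasp point in the tool frame, in m); z points along the fingers, y is the line along which they close (so a half turn about z gives the same grasp; the last joint's range is limited). The gripper opens to 92 mm and grips with 3 to 60 N. Pads are 20 mm wide; open, the fingers measure 128 mm over their backs; the gripper's body (75 mm by 189 mm) begins 69 mm behind the grasp point.
Start: joints at [-1.437, 0.158, 1.597, -0, 1.386, -0.21], TCP at [0.194, -0.541, 0.215] pointing down, gripper open.
Joint ranges: [-2.91, 2.91], [-0.94, 2.29], [0.18, 2.7], [-1.29, 4.43], [0.17, 2.64], [-3, 3]. Speed limits (rad/s): [2.57, 2.57, 3.14, 3.14, 3.14, 3.14].

INTERFACE

Orientations are given as a unit quaternion [w, x, y, z].
In Python, from rig import arm gives the robot as it stands.
- The arm moves only by the tool arm_command, never from a script. Its argument "motion" is a list of rows, each a list of 5 numbers: the shift along the world's x, y, z in cm, then the turn about the world's z in degrees, then the gripper command: -1 is fully open, 1 is shut, values between are in proportion. A call has 1 to 5 rows; each row is the pose to reach, as a shift and turn from the pose commanded when the call began; what a row does not reach only later rows make up. A row lasts 1/10 s, in which the tool goes at most 50 mm and 8.59 degrees, less where a joint would pass 70% of its speed; a pose out of reach is approached as far as the arm can. A call with a gripper value outside its range is refused whole. The fingers move at their own pace and stop on an object; "force" is the grip in N (left out, the last holds). Time passes only in rows, so rows that repeat a pose let the fingers close. It gives the time, the measured TCP pose, the force, the opening and the grip force at its end, in the units of the state.
- arm.sense(): the state, without advancing time (a new reading comes with each control period).
- arm.camera(name): name is "scene" or "top"; returns a dict with "image" (400x640x3 uint8, blue, green, red), "camera_matrix" (3x3 intrinsics, pixels), "R" (3x3) and "t" (3): a world point X has camera coordinates R X + t. Camera axes: x right, y down, z forward; pixel columns grow to the right and rows downward; lengths in m; the calibration is good to about 2 mm. A picture is of the moment at which its call begins. There is no depth.
- arm.close_job(): hands the job in; it is judged then, once.
The state is a dict: "clock": time; "joint_pos": joint angles; "qvel": joint speeds; "effort": joint torques, N m; "ee_pos": TCP position; "orientation": TCP orientation; "force": force on the tool from outside, world axes, zero at the start; "ft_torque": the same for the moment, N m; "width": opening from 0.0 (shut) to 1.0 (fully open); "finger_force": force on a finger pad.
Only numpy, scipy, OpenCV 4.12 (cv2) and the standard library are available. Lean on these libraries where they do the work, as an engineer would, in place of code of your own. Each camera call takes 0.05 s, during which the arm holds its last target. There are 200 camera calls.

## Working session

There is one attempt and no reset: what is moved stays moved. The work goes in short steps, Python scripts to look and compute and a tool call to move; the robot and the scene stay as the last step left them, time stands still between calls to the robot, and variables do not carry over. Pictures are saved under pics/ and viewed, at most 10 in all, crops included, and the job is handed in when it is done.

Besides the shell and the picture viewer there is one more tool, called after "Request:" in YAML: its name, and indented under it one key for each argument. arm_command: Moves the arm, as the interface text tells. Its arguments: {"type":"object","properties":{"motion":{"type":"array"},"force":{"type":"number"}},"required":["motion"]}

```bash
mkdir -p pics; cat > h.py <<'E'
import numpy as np,cv2
from rig import arm
def snap(n,name):
    c=arm.camera(n); cv2.imwrite(f'pics/{name}.png',c['image']); np.savez(f'pics/{name}.npz',**c); return c
def ray(c,u,v,z):
    K=np.array(c['camera_matrix']);R=np.array(c['R']);t=np.array(c['t'])
    o=-R.T@t; d=R.T@np.linalg.solve(K,[u,v,1]); return o+d*(z-o[2])/d[2]
def proj(c,X):
    p=np.array(c['camera_matrix'])@(np.array(c['R'])@np.array(X)+np.array(c['t'])); return p[:2]/p[2]
E
python3 - <<'E'
from h import *
for n in('scene','top'):
    c=snap(n,n+'0'); R=np.array(c['R']); print(n,-R.T@np.array(c['t']),R.T[:,2])
s=arm.sense(); print(s)
E
```

```text
scene [-0.22754219  0.65429394  0.69924463] [ 0.63716017 -0.57172496 -0.5168728 ]
top [ 0.36144449 -0.03363446  1.12349456] [ 0.1533886  -0.0228615  -0.98790146]
{'clock': 0.1, 'joint_pos': array([-1.43709372e+00,  1.59009842e-01,  1.59807026e+00,  2.92020868e-07,
        1.38623581e+00, -2.10081940e-01]), 'qvel': array([-1.42817904e-03, -1.96548868e-04, -3.36578433e-03,  5.14319302e-04,
        8.76370297e-04,  1.71105144e-05]), 'effort': array([ 1.27215926e-04, -3.86500525e+01, -3.22961354e+01,  7.04317773e-02,
        3.39211849e-02, -5.22167738e-05]), 'ee_pos': array([ 0.19371828, -0.54078608,  0.21372207]), 'orientation': array([-8.60994934e-04,  9.85262502e-01,  1.71046950e-01,  3.30407175e-05]), 'force': array([0.18125577, 0.91128159, 0.2300477 ]), 'ft_torque': array([ 0.03121546,  0.00098529, -0.03276708]), 'finger_force': 0.0, 'width': 1.0043439168764834}
```

View pics/top0.png

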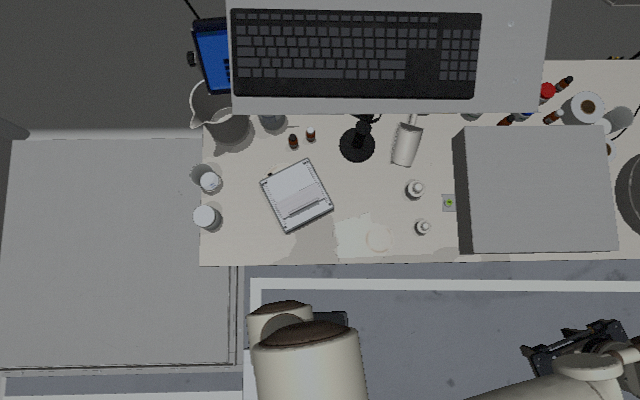

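View pics/scene0.png

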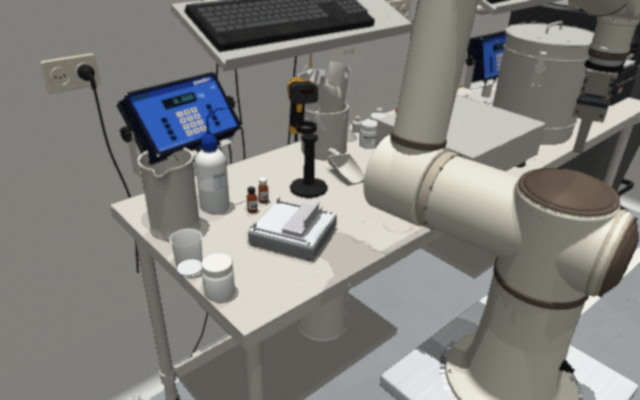

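The top view shows the lock unit at about (296,196), with jar and beaker at (206,215) and (208,181) and the weights at (415,189) and (422,227). A keyboard shelf hangs over the back of the table. I'll enlarge the unit.

```bash
python3 - <<'E'
from h import *
a=cv2.imread('pics/top0.png')[145:245,245:350]; b=cv2.imread('pics/scene0.png')[190:265,240:345]
a=cv2.resize(a,None,fx=5.5,fy=5.5,interpolation=cv2.INTER_CUBIC);cv2.imwrite('pics/a.png',a)
c=np.load('pics/top0.npz')
for p in [(260,182),(308,158),(334,210),(286,233)]: print(ray(c,*p,0.042))
for n,p in dict(jar=(206,215,.078),beak=(208,181,.081),wl=(415,189,.066),ws=(422,227,.054),shelf0=(232,112,.3),shelf1=(545,100,.3)).items(): print(n,ray(c,*p))
E
```

```text
[0.59690377 0.10870743 0.042     ]
[ 0.66399367 -0.02469609  0.042     ]
[ 0.51606892 -0.09444869  0.042     ]
[0.45468818 0.03727242 0.042     ]
jar [0.50197003 0.24496069 0.078     ]
beak [0.59269608 0.24144953 0.081     ]
wl [ 0.56746428 -0.31469236  0.066     ]
ws [ 0.46475523 -0.3314575   0.054     ]
shelf0 [0.69599703 0.13626924 0.3       ]
shelf1 [ 0.71871415 -0.55177233  0.3       ]
```

View pics/a.png

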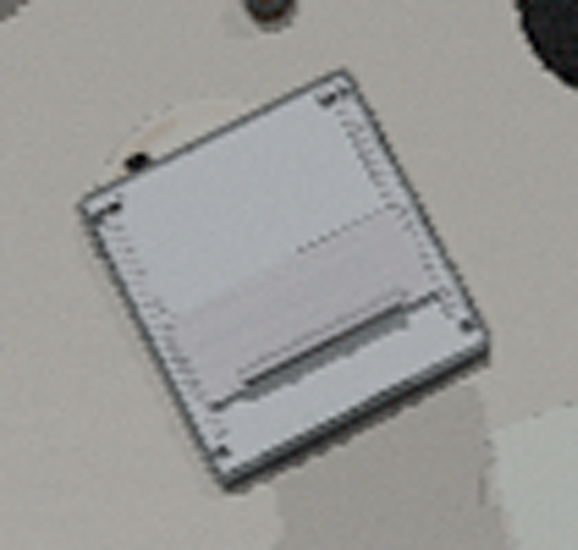

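```bash
cat > fit.py <<'E'
from h import *
from scipy.optimize import least_squares
c=np.load('pics/top0.npz')
f=lambda u,v:((u+.5)/5.5-.5+245,(v+.5)/5.5-.5+145)
L=np.array([[.107,.078],[.107,-.078],[-.057,-.078],[-.057,.078]])
W=np.array([ray(c,*f(*p),.042)[:2] for p in[(80,206),(347,70),(489,334),(226,480)]])
T=lambda q,P:np.array(q[:2])+np.asarray(P)@np.array([[np.cos(q[2]),np.sin(q[2])],[-np.sin(q[2]),np.cos(q[2])]])
r=least_squares(lambda q:(T(q,L)-W).ravel(),[.52,0,.4]);q=r.x
inv=lambda w:(np.asarray(w)[:2]-q[:2])@np.array([[np.cos(q[2]),-np.sin(q[2])],[np.sin(q[2]),np.cos(q[2])]])
if __name__=='__main__':
    print(q,np.degrees(q[2]));print((T(q,L)-W)*1e3,[np.linalg.norm(W[i]-W[i-1]) for i in range(4)])
    for n,p,z in[('guardL',(215,405),.061),('guardR',(440,293),.061),('lipL',(243,374),.085),('lipR',(405,292),.085),('gbackL',(170,308),.061),('gbackR',(385,207),.061),('stopL',(110,207),.058),('stopR',(332,95),.058)]:
        print(n,inv(ray(c,*f(*p),z))*1e3)
    print(T(q,[[0,.03],[0,-.03],[-.024,0],[-.06,0]]))
    s=np.load('pics/scene0.npz');im=s['image'].copy()
    for l,z in[((.107,.078),.042),((.107,-.078),.042),((-.057,-.078),.042),((-.057,.078),.042),((-.021,.063),.061),((-.021,-.063),.061),((-.021,.042),.085),((-.021,-.042),.085)]:
        p=proj(s,[*T(q,l),z]); cv2.circle(im,tuple(int(round(v*16)) for v in p),24,(0,0,255),-1,shift=4)
    cv2.imwrite('pics/b.png',cv2.resize(im[190:265,240:345],None,fx=6,fy=6,interpolation=cv2.INTER_CUBIC))
E
python3 fit.py
```

```text
[ 0.54024871 -0.00355163  0.48081167] 27.5484793806421
[[ 2.23967156  4.00501768]
 [ 5.22143141  0.60662507]
 [-3.30731413 -5.72628817]
 [-4.15378883  1.11464542]] [np.float64(0.15699513228382173), np.float64(0.15161164637488592), np.float64(0.1535183666779905), np.float64(0.14956267244335514)]
guardL [-20.93259848  62.45192862]
guardR [-24.18314075 -60.71189886]
lipL [-17.47489294  43.63226739]
lipR [-19.12698527 -43.46350317]
gbackL [31.99116127 59.62582048]
gbackR [ 26.69905003 -57.35990114]
stopL [91.63242076 62.36950825]
stopR [ 90.18879531 -61.45952587]
[[ 0.52637375  0.02304697]
 [ 0.55412368 -0.03015022]
 [ 0.51896984 -0.0146516 ]
 [ 0.48705153 -0.03130156]]
```

View pics/b.png

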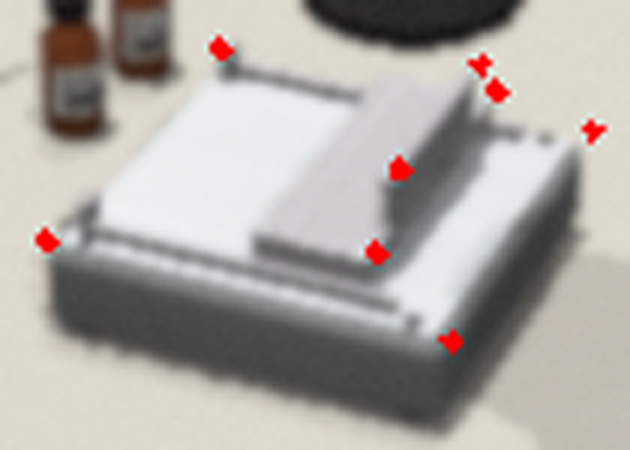

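```bash
python3 - <<'E'
from h import *
t=np.load('pics/top0.npz');s=np.load('pics/scene0.npz')
P=lambda c:c['camera_matrix']@np.c_[c['R'],c['t']]
def tri(a,b):
    X=cv2.triangulatePoints(P(t),P(s),np.array(a,float),np.array(b,float)).ravel();X=X[:3]/X[3]
    print(X,proj(t,X)-a,proj(s,X)-b)
tri((232,112),(213,63)); tri((234,93),(222,47))
g=lambda u,v:((u+.5)/6-.5+240,(v+.5)/6-.5+190)
f=lambda u,v:((u+.5)/5.5-.5+245,(v+.5)/5.5-.5+145)
tri(f(80,206),g(57,253));tri(f(347,70),g(215,72));tri(f(489,334),g(578,148));tri(f(226,480),g(436,343))
tri(f(405,292),g(478,85));tri(f(243,374),g(387,180))
E
```

```text
[0.66140929 0.12408293 0.40534894] [-5.00238354 -4.10514854] [3.48629878 1.15746396]
[0.67548629 0.10268043 0.43334627] [1.6849685  1.41551605] [-1.14521675 -0.42289757]
[0.59780511 0.1115994  0.03622529] [0.09326712 0.08843576] [-0.09037985 -0.02199745]
[ 0.67088869 -0.0217956   0.03156862] [-0.69299326 -0.67269911] [0.62590183 0.13363423]
[ 0.52966576 -0.09437377  0.03405944] [0.21809093 0.23226185] [-0.21264265 -0.02969827]
[0.45973099 0.03989157 0.03764568] [-0.54307682 -0.56083965] [0.56688999 0.08927444]
[ 0.54450055 -0.0520736   0.07287426] [0.35592608 0.36959902] [-0.33955296 -0.05567329]
[0.50502855 0.0271545  0.08049368] [0.06106266 0.06221169] [-0.06042086 -0.01073404]
```

Request:
arm_command:
  motion:
    - [4,5,0,0,0.08]
    - [8,10,0,2,0.08]
    - [12,15,0,4,0.08]
    - [16,20,0,6,0.08]
    - [19,24,0,7.8,0.08]

```text
clock: 0.6
ee_pos: [0.3501, -0.3438, 0.2142]
orientation: [-0.0, 0.971, 0.238, -0.0]
force: [0.8, 0.1, 0.2]
width: 0.588
finger_force: 0.0
```

Request:
arm_command:
  motion:
    - [2,4.5,0,0,0.08]
    - [4,9,0,0,0.08]
    - [6,13.5,0,0,0.08]
    - [8,18,0,0,0.08]
    - [10,22.5,0,0,0.08]

```text
clock: 1.1
ee_pos: [0.4496, -0.1186, 0.2144]
orientation: [-0.0, 0.971, 0.238, -0.0]
force: [0.4, -0.2, -0.6]
width: 0.459
finger_force: 0.0
```

Request:
arm_command:
  motion:
    - [0.2,4.5,0,0,0.08]
    - [0.2,4.5,-4,0,0.08]
    - [0.2,4.5,-8,0,0.08]
    - [0.2,4.5,-11,0,0.08]
    - [0.2,4.5,-11,0,0.08]

```text
clock: 1.6
ee_pos: [0.4475, -0.0737, 0.1001]
orientation: [-0.003, 0.971, 0.238, -0.004]
force: [-0.6, -0.5, -0.2]
width: 0.458
finger_force: 0.0
```

```bash
python3 - <<'E'
from h import *
from fit import q,inv
s=arm.sense();print(s['ee_pos'],inv(s['ee_pos'])*1e3,s['width'],s['force'],np.degrees(2*np.arctan2(s['orientation'][2],s['orientation'][1])))
c=snap('scene','s1');t=snap('top','t1')
cv2.imwrite('pics/c.png',np.hstack([cv2.resize(c['image'][150:270,230:350],(480,480)),cv2.resize(t['image'][130:250,240:320],(320,480))]))
E
```

```text
[ 0.44751114 -0.07374321  0.10011378] [-114.68650529  -19.34221503] 0.45756639385992354 [-0.57790521 -0.4958565  -0.21383013] 27.519005714419848
```

View pics/c.png

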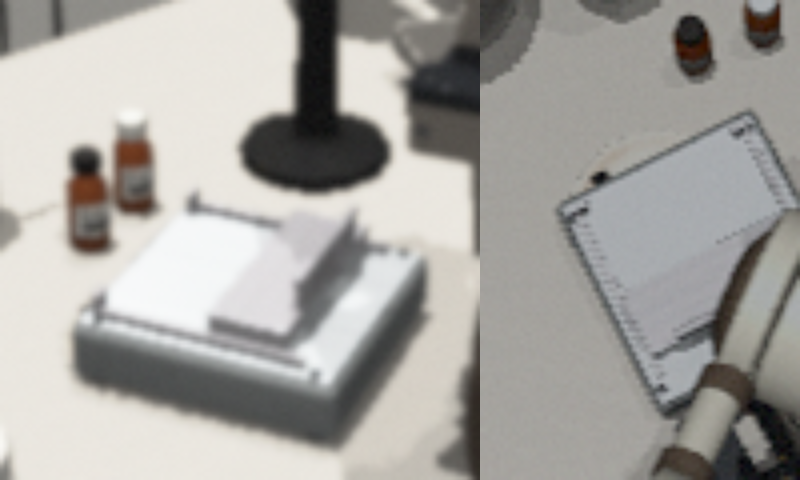

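Request:
arm_command:
  motion:
    - [2,2.1,0,0,0.08]
    - [3.95,4.25,0,0,0.08]
    - [3.95,4.25,-1.7,0,0.08]
    - [3.95,4.25,-3.4,0,0.08]
    - [3.95,4.25,-3.4,0,0.08]

```text
clock: 2.2
ee_pos: [0.491, -0.0331, 0.0709]
orientation: [-0.0, 0.971, 0.238, -0.0]
force: [-0.5, 0.3, 0.9]
width: 0.459
finger_force: 0.0
```

Request:
arm_command:
  motion:
    - [0.5,0.26,0,0,0.08]
    - [1,0.52,0,0,0.08]
    - [1.5,0.78,0,0,0.08]
    - [2,1.04,0,0,0.08]
    - [2.5,1.3,0,0,0.08]

```text
clock: 2.7
ee_pos: [0.5166, -0.02, 0.071]
orientation: [0.0, 0.971, 0.238, 0.0]
force: [-0.9, -0.8, 1.3]
width: 0.46
finger_force: 0.6
```

```bash
python3 - <<'E'
from h import *
from fit import q,inv
s=arm.sense();print(s['ee_pos'],inv(s['ee_pos'])*1e3,s['width'],s['force'])
c=snap('scene','s2')
cv2.imwrite('pics/d.png',cv2.resize(c['image'][150:270,240:360],(600,600),interpolation=cv2.INTER_CUBIC))
E
```

```text
[ 0.5165851  -0.02003382  0.07100981] [-28.60363011  -3.66904209] 0.46017125181177915 [-0.90143316 -0.79312127  1.27456493]
```

View pics/d.png

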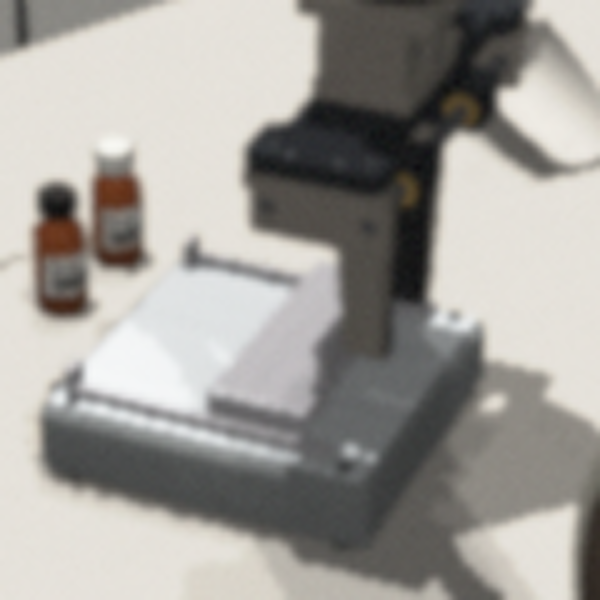

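Request:
arm_command:
  motion:
    - [0.8,0.5,0,0,0.08]
    - [1.6,1.0,0,0,0.08]
    - [2.4,1.5,0,0,0.08]
    - [3.2,2.0,0,0,0.08]
    - [4.0,2.5,0,0,0.08]

```text
clock: 3.25
ee_pos: [0.5566, 0.0053, 0.0705]
orientation: [0.0, 0.971, 0.238, -0.0]
force: [-0.1, -1.9, 0.6]
width: 0.462
finger_force: 0.7
```

Request:
arm_command:
  motion:
    - [0.2,0.1,0,0,0.08]
    - [0.4,0.2,0,0,0.08]
    - [0.4,0.2,0,0,0.08]

```text
clock: 3.55
ee_pos: [0.56, 0.0071, 0.0706]
orientation: [-0.0, 0.971, 0.238, 0.0]
force: [-0.1, 0.2, 0.7]
width: 0.46
finger_force: 0.0
```

```bash
python3 - <<'E'
from h import *
from fit import q,inv
s=arm.sense();print(s['ee_pos'],inv(s['ee_pos'])*1e3,s['width'],s['force'])
E
```

```text
[0.56001945 0.00711713 0.07057605] [22.4634122   0.31518195] 0.45950708899725845 [-0.05175887  0.17196135  0.65855628]
```

Request:
arm_command:
  motion:
    - [0.15,0.08,0,0,0.08]
    - [0.25,0.13,0,0,0.08]
    - [0.25,0.13,0,0,0.08]

```text
clock: 3.85
ee_pos: [0.5622, 0.0082, 0.0705]
orientation: [-0.0, 0.971, 0.238, -0.0]
force: [-0.6, 0.4, -0.2]
width: 0.462
finger_force: 0.4
```

Request:
arm_command:
  motion:
    - [-2,-1,0,0,0.08]
    - [-4,-2,0,0,0.08]
    - [-6,-4,3,0,0.08]
    - [-8,-8,8,0,0.08]
    - [-10,-12,10,0,0.08]

```text
clock: 4.35
ee_pos: [0.4686, -0.1008, 0.1656]
orientation: [0.001, 0.971, 0.239, 0.002]
force: [1.4, -0.4, 0.9]
width: 0.461
finger_force: 0.0
```

Request:
arm_command:
  motion:
    - [-2,-4,0,0,0.08]
    - [-4,-8,0,0,0.08]
    - [-5,-12,0,0,0.08]

```text
clock: 4.65
ee_pos: [0.4171, -0.2218, 0.1637]
orientation: [0.001, 0.971, 0.238, 0.001]
force: [0.8, 0.5, 0.2]
width: 0.461
finger_force: 0.0
```

```bash
python3 - <<'E'
from h import *
c=snap('scene','s3');t=snap('top','t3')
I=cv2.INTER_CUBIC
cv2.imwrite('pics/e.png',np.hstack([cv2.resize(c['image'][190:270,245:345],(400,320),interpolation=I),cv2.resize(t['image'][150:240,250:350],(400,360),interpolation=I)[:320]]))
E
```

```text
(no output)
```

View pics/e.png

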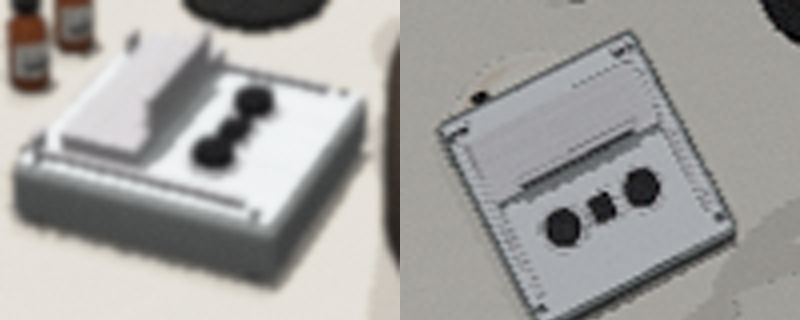

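The guard is back. The keys are visible in the top view at about (291,207) and (310,197), and also in the scene view. I'll measure them.

```bash
python3 - <<'E'
from h import *
from fit import q
K={}
for n,(x0,x1,y0,y1) in dict(t3=(283,320,185,217),s3=(290,317,208,234)).items():
    c=np.load(f'pics/{n}.npz');g=cv2.cvtColor(c['image'],6)[y0:y1,x0:x1]
    g=cv2.resize(g,None,fx=8,fy=8,interpolation=cv2.INTER_CUBIC)
    m=(g<75).astype(np.uint8); m=cv2.morphologyEx(m,cv2.MORPH_OPEN,cv2.getStructuringElement(2,(25,25)))
    _,_,st,ce=cv2.connectedComponentsWithStats(m)
    print(n,[(s[2:].tolist(),((p+.5)/8-.5+[x0,y0]).round(2)) for s,p in zip(st[1:],ce[1:])])
    K[n]=[(p+.5)/8-.5+[x0,y0] for s,p in zip(st[1:],ce[1:])]
    for p in K[n]: print(ray(c,*p,.054 if n=='t3' else .052))
E
```

```text
t3 [([70, 76, 4070], array([310.  , 196.47])), ([54, 57, 2104], array([300.17, 201.52])), ([68, 76, 4067], array([290.36, 206.5 ]))]
[ 0.55243853 -0.02907198  0.054     ]
[ 0.53882891 -0.00218851  0.054     ]
[0.5254719  0.02451098 0.054     ]
s3 [([152, 158, 8932], array([302.88, 221.97]))]
[0.53266776 0.00685557 0.052     ]
```

Request:
arm_command:
  motion:
    - [2.5,4.4,0,-0.8,0.08]
    - [5,8.8,0,-0.8,0.08]
    - [7.5,13.2,0,-0.8,0.08]
    - [10,17.6,0,-0.8,0.08]
    - [12.3,22,0,-0.8,0.08]

```text
clock: 5.25
ee_pos: [0.5411, 0.0008, 0.1633]
orientation: [-0.0, 0.973, 0.231, 0.001]
force: [0.5, -0.1, -0.2]
width: 0.459
finger_force: 0.0
```

Request:
arm_command:
  motion:
    - [0,0,-2,0,0.08]
    - [0,0,-4,0,0.08]
    - [0,0,-6,0,0.08]
    - [0,0,-8,0,0.08]
    - [0,0,-8,0,0.08]

```text
clock: 5.75
ee_pos: [0.5377, -0.0006, 0.0802]
orientation: [-0.002, 0.973, 0.231, -0.003]
force: [-1.6, 0.5, 0.5]
width: 0.459
finger_force: 0.0
```

```bash
python3 - <<'E'
from h import *
s=arm.sense();print(s['ee_pos'],s['width'],s['force'],np.degrees(2*np.arctan2(s['orientation'][2],s['orientation'][1])))
E
```

```text
[ 0.53772319 -0.00060916  0.08015245] 0.45912730706889104 [-1.60384794  0.47229433  0.53890449] 26.743731699561646
```

Lower to just above the keys with a small correction, then look.

Request:
arm_command:
  motion:
    - [0.2,-0.1,-0.6,0,0.08]
    - [0.2,-0.1,-1.2,0,0.08]
    - [0.2,-0.1,-1.8,0,0.08]
    - [0.2,-0.1,-1.8,0,0.08]

```text
clock: 6.15
ee_pos: [0.5418, -0.0031, 0.0645]
orientation: [-0.0, 0.973, 0.231, -0.0]
force: [-0.2, 0.3, -0.8]
width: 0.461
finger_force: 0.0
```

```bash
python3 - <<'E'
from h import *
s=arm.sense();print(s['ee_pos'],s['width'],s['force'])
c=snap('scene','s4')
cv2.imwrite('pics/f.png',cv2.resize(c['image'][160:260,245:345],(700,600)[:1]*2 and (600,600),interpolation=cv2.INTER_CUBIC))
E
```

```text
[ 0.54179541 -0.0030544   0.06452437] 0.4607145036594512 [-0.15420322  0.34315752 -0.79397882]
```

View pics/f.png

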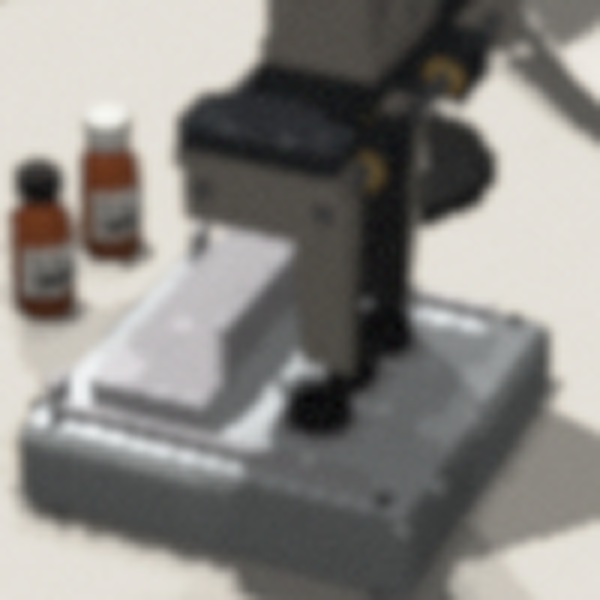

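Request:
arm_command:
  motion:
    - [0,0,-0.4,0,0]
    - [0,0,-0.8,0,0]
    - [0,0,-1.1,0,0]
    - [0,0,-1.3,0,0]
    - [0,0,-1.3,0,0]

```text
clock: 6.7
ee_pos: [0.5422, -0.0032, 0.052]
orientation: [-0.0, 0.973, 0.231, -0.0]
force: [-1.1, -0.4, 2.3]
width: 0.498
finger_force: 1.1
```

```bash
python3 - <<'E'
from h import *
s=arm.sense();print(s['ee_pos'],s['width'],s['force'],s['ft_torque'])
E
```

```text
[ 0.54215742 -0.0031618   0.05201656] 0.4978941810221098 [-1.09012627 -0.42641623  2.29187487] [0.0364781  0.16724548 0.00626978]
```

Contact at the expected height and force (about 2 N at 2 mm down on both keys). Continue to the bottom.

Request:
arm_command:
  motion:
    - [0,0,-0.25,0,0]
    - [0,0,-0.5,0,0]
    - [0,0,-0.65,0,0]
    - [0,0,-0.65,0,0]
    - [0,0,-0.65,0,0]

```text
clock: 7.2
ee_pos: [0.5423, -0.0032, 0.0463]
orientation: [0.0, 0.973, 0.231, -0.0]
force: [-3.0, 0.2, 8.3]
width: 0.497
finger_force: 4.3
```

```bash
python3 - <<'E'
from h import *
s=arm.sense();print(s['ee_pos'],s['width'],s['force'],s['ft_torque'])
E
```

```text
[ 0.54232928 -0.00319506  0.04628272] 0.49748512325458294 [-2.98193048  0.15209511  8.32872636] [ 0.06556998  0.73052051 -0.01239612]
```

Request:
arm_command:
  motion:
    - [0,0,-0.1,0,0]
    - [0,0,-0.1,0,0]
    - [0,0,-0.1,0,0]
    - [0,0,-0.1,0,0]
    - [0,0,-0.1,0,0]

```text
clock: 7.7
ee_pos: [0.5424, -0.0032, 0.0462]
orientation: [0.0, 0.973, 0.231, -0.0]
force: [-7.2, 0.2, 14.5]
width: 0.501
finger_force: 7.6
```

Request:
arm_command:
  motion:
    - [0,0,0,0,0]
    - [0,0,0,0,0]
    - [0,0,0,0,0]
    - [0,0,0,0,0]
    - [0,0,0,0,0]

```text
clock: 8.2
ee_pos: [0.5424, -0.0032, 0.0462]
orientation: [0.0, 0.973, 0.231, -0.0]
force: [-6.7, 1.5, 15.1]
width: 0.501
finger_force: 7.6
```

Request:
arm_command:
  motion:
    - [0,0,0,0,0]
    - [0,0,0,0,0]
    - [0,0,0,0,0]
    - [0,0,0,0,0]
    - [0,0,0,0,0]

```text
clock: 8.7
ee_pos: [0.5424, -0.0032, 0.0462]
orientation: [0.0, 0.973, 0.231, -0.0]
force: [-6.7, 1.7, 15.0]
width: 0.5
finger_force: 7.6
```

Request:
arm_command:
  motion:
    - [0,0,0,0,0]
    - [0,0,0,0,0]
    - [0,0,0,0,0]
    - [0,0,0,0,0]
    - [0,0,0,0,0]

```text
clock: 9.2
ee_pos: [0.5424, -0.0032, 0.0462]
orientation: [0.0, 0.973, 0.231, -0.0]
force: [-6.1, 0.2, 14.8]
width: 0.496
finger_force: 7.6
```

Request:
arm_command:
  motion:
    - [0,0,0,0,0]
    - [0,0,0,0,0]
    - [0,0,0,0,0]
    - [0,0,0,0,0]
    - [0,0,0,0,0]

```text
clock: 9.7
ee_pos: [0.5424, -0.0032, 0.0462]
orientation: [0.0, 0.973, 0.231, -0.0]
force: [-6.6, 1.1, 15.8]
width: 0.502
finger_force: 7.6
```

Request:
arm_command:
  motion:
    - [0,0,0,0,0]
    - [0,0,0,0,0]
    - [0,0,0,0,0]
    - [0,0,0,0,0]
    - [0,0,0,0,0]

```text
clock: 10.2
ee_pos: [0.5424, -0.0032, 0.0462]
orientation: [0.0, 0.973, 0.231, -0.0]
force: [-6.3, 0.2, 15.2]
width: 0.498
finger_force: 7.6
```

Request:
arm_command:
  motion:
    - [0,0,0,0,0]
    - [0,0,0,0,0]
    - [0,0,0,0,0]
    - [0,0,0,0,0]
    - [0,0,0,0,0]

```text
clock: 10.7
ee_pos: [0.5424, -0.0032, 0.0462]
orientation: [0.0, 0.973, 0.231, -0.0]
force: [-6.6, 1.1, 14.3]
width: 0.501
finger_force: 7.6
```

```bash
python3 - <<'E'
from h import *
s=arm.sense();print(s['ee_pos'],s['width'],s['force'],s['ft_torque'])
c=snap('scene','s5')
cv2.imwrite('pics/g.png',cv2.resize(c['image'][160:260,245:345],(600,600),interpolation=cv2.INTER_CUBIC))
E
```

```text
[ 0.5424101  -0.00316683  0.04617897] 0.5013372409034633 [-6.59207972  1.07873317 14.25637676] [0.20301296 1.2670422  0.00463047]
```

View pics/g.png

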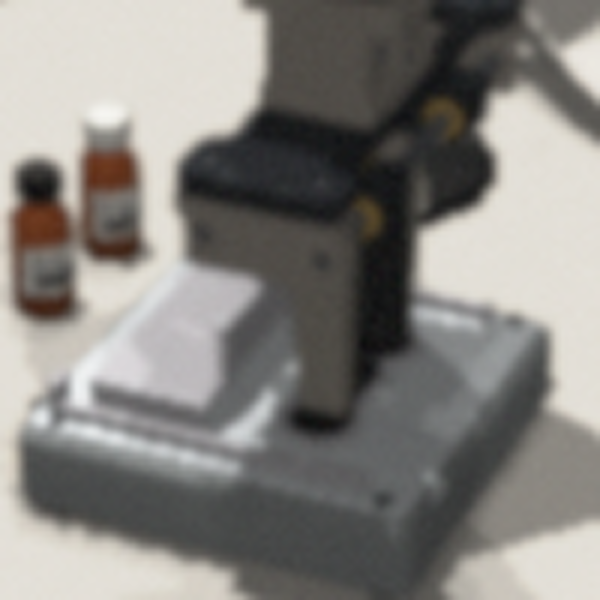

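The left fingertip sits on its cap, which is fully down at (325,420), and the guard is still back. The hold has lasted about 3.5 s, so I'll lift straight up.

Request:
arm_command:
  motion:
    - [0,0,0.5,0,0]
    - [0,0,1,0,0]
    - [0,0,2,0,0]
    - [0,0,5,0,0]
    - [0,0,9,0,0]

```text
clock: 11.25
ee_pos: [0.5404, -0.0028, 0.1336]
orientation: [-0.001, 0.973, 0.231, -0.002]
force: [-0.1, -0.4, 0.7]
width: 0.501
finger_force: 0.0
```

Request:
arm_command:
  motion:
    - [-2,-4,2,0,0]
    - [-4,-8,2,0,0]
    - [-6,-12,2,0,0]
    - [-8,-16,2,0,0]
    - [-10,-20,2,0,0]

```text
clock: 11.75
ee_pos: [0.4413, -0.2045, 0.1549]
orientation: [0.0, 0.973, 0.231, 0.0]
force: [-0.3, -0.5, 0.1]
width: 0.501
finger_force: 0.0
```

Request:
arm_command:
  motion:
    - [-2,-2,0,0,0]
    - [-2,-2,0,0,0]
    - [-2,-2,0,0,0]

```text
clock: 12.05
ee_pos: [0.4222, -0.2232, 0.1547]
orientation: [-0.0, 0.973, 0.23, 0.0]
force: [-0.0, 0.0, -0.4]
width: 0.502
finger_force: 0.0
```

```bash
python3 - <<'E'
from h import *
t=snap('top','t6');c=snap('scene','s6');I=cv2.INTER_CUBIC
cv2.imwrite('pics/i.png',np.hstack([cv2.resize(c['image'][190:270,245:345],(400,320),interpolation=I),cv2.resize(t['image'][150:240,250:350],(400,360),interpolation=I)[:320]]))
print(arm.sense()['force'], arm.sense()['ee_pos'])
E
```

```text
[0.2863071  0.1211311  1.19034985] [ 0.42271483 -0.22239171  0.15460289]
```

View pics/i.png

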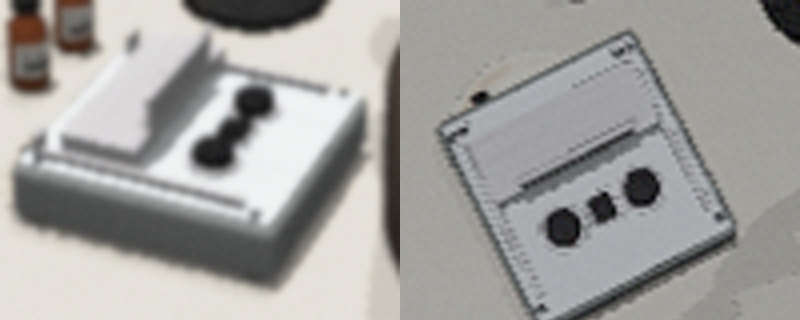

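The keys are up at the same pixels as before the press, the guard is back, the unit has not moved and the arm is clear.

```bash
python3 -c "
from rig import arm
print(arm.close_job())"
```

```text
the job is handed in; nothing more can be done
None
```

I pushed the guard back, held both round keys fully down for about 3.5 s, let them spring back up, and handed the job in; the last images show the guard back and the unit unmoved, but no verdict came back.

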